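# Unlatch and push off the analyser's filter cover

### The arm

A 6-joint arm with a two-finger parallel gripper is mounted at the origin on the work surface. World frame = base frame: x ahead of the robot, y to its left, z up, the work surface at z = 0. Lengths are in m, angles in degrees, forces in N, time in s.
With the tool pointing down it reaches from about 0.375 to 0.9 m from the base axis. Payload 3.1 kg.
Tool frame: the origin (TCP) lies on the centre line of the jaws, within the pads' length; the fingertips stand 25 mm ahead of it and the grasp point (between the pads) lies 6 mm ahead of it; z points along the fingers, y is the line along which they close (so a half turn about z gives the same grasp; the last joint's range is limited). The gripper opens to 87 mm and grips with 3 to 60 N. Pads are 19 mm wide; open, the fingers measure 117 mm over their backs; the gripper's body (75 mm by 190 mm) begins 51 mm behind the grasp point.
Start: joints at [-77.149, 30.224, 82.088, -0, 67.689, -10.227], TCP at [0.245, -0.575, 0.248] pointing down, gripper open.
Joint ranges: [-176.69, 176.69], [-43.24, 126.21], [12.49, 139.97], [-82, 262], [0, 151.66], [-163.58, 163.58]. Speed limits (degrees/s): [159.86, 159.86, 180, 180, 180, 180].

### API

Orientations are given as a 3x3 rotation matrix whose columns are the frame's x, y, z axes.
In Python, from plant import movep, move_linear, move_j, open_jaws, grasp, dwell, inverse_kinematics, read_state, grab_frame, MotionError, hand_in gives the robot as it stands. Calls block until the motion is done:
- movep(position, orientation): joint-space move of the TCP to a pose.
- move_linear(position, rotation=None, rate=0.15, stop_force=None): straight line of the TCP; rotation=None keeps the orientation; rate is the mean speed in m/s. With stop_force (N) it stops when the force on the tool has changed by that much, and returns True; else False.
- move_j(angles): joint-space move.
- open_jaws() and grasp(strength=None): open the fingers fully, or close them until they stop; strength is the grip in N (None keeps the last).
- dwell(seconds).
- inverse_kinematics(position, orientation): joint angles nearest the present ones, or None.
- read_state(): the state.
- grab_frame(name): name is "scene" or "top" or "wrist"; returns a dict with "color" (480x640x3 uint8, blue, green, red), "depth" (480x640 float32, m along the optical axis (not along the pixel's ray), 0 where there is no reading), "K" (3x3 intrinsics, pixels), "eye" and "orientation" of the camera in the world; the wrist camera has in their place "T_tool_cam" (4x4, takes a point from camera to tool coordinates, whose origin is the TCP and whose axes are the flange's). Camera axes: x right, y up, looking along -z (the intrinsics and any distortion apply to the point x, -y, -z); pixel columns grow to the right and rows downward; lengths in m; the calibration is good to about 2 mm. A picture is of the moment at which its call begins: read the wrist's pose just before it.
A pose or a line that the arm cannot do raises MotionError and nothing moves.
- hand_in(): hands the job in; it is judged then, once.
The state is a dict: "clock": time; "joints": joint angles; "joint_velocities": joint speeds; "tau": joint torques, N m; "tcp_pos": TCP position; "tcp_rot": TCP orientation; "ft_force": force on the tool from outside, world axes, zero at the start; "moment": the same for the moment, N m; "finger_gap": finger opening in m; "gripper_force": force on a finger pad.
Only numpy, scipy, OpenCV 4.12 (cv2) and the standard library are available. Lean on these libraries where they do the work, as an engineer would, in place of code of your own. Each camera call takes 0.05 s, during which the arm holds its last target. There are 200 camera calls.

### The job

Get at the filter in the small analyser's deck: press the snap tab beside the filter cover all the way down while the cover is still on its seat, then push the freed cover along the deck, over the lowered tab, until the filter under it is completely uncovered. Push the cover, do not lift or tip it, and leave it lying flat on the empty half of the deck. Leave the other things on the bench as they stand.

Things in the scene. Friction and masses are not known exactly. Their poses are not given: they have to be found in the camera images.
- analyser: Low white bench instrument with a blue foot, fixed. Origin: on the bench below the centre of the cover's seat. z up; the cover slides off towards +y; the tab's pad is on the -x side. Box x -110 to 70, y -90 to 190 mm; flat top (deck) 80 mm above the bench. Two guides 8 mm high flank the seat (x +-43 to +-49, y -52 to 46); a ledge 6 mm high closes its back (y -58 to -52).
- filter (a point): Centre of the filter: dark slotted square in the seat, level with the deck, at the analyser's x -35 to 35, y -36 to 34 mm; hidden under the cover at the start.
- stop (a point): Middle of the deck's end stop, on the deck at the analyser's y = 181 mm: a rib 98 mm long (x), 6 mm thick, 8 mm high. The deck between it and the tab's bar (y 62 to 178) is empty.
- cover: Filter cover: loose grey ribbed block, 82 (x) by 100 (y) by 24 mm high, about 0.18 kg. Origin: centre of its underside; axes as the analyser's. It starts on the deck over the analyser's origin with 2 mm play. Its back face, to push on, is at its y = -50 mm and rises above the 6 mm ledge. Free to slide once the tab is down: filter uncovered after 84 mm of travel, stop met after 128 mm.
- cover_back_left (a point): Corner of the cover's underside at its x = -41, y = -50 mm (back edge, tab side).
- cover_back_right (a point): Corner of the cover's underside at its x = +41, y = -50 mm (back edge, other side).
- tab (a joint): How far the snap tab is pressed down, in m: 0 fully up, 0.011 fully down; starts between 0 and 0.002. It goes straight down under about 4 N, has no spring and stays where it is left. It frees the cover beyond 0.008, when its bar is below the deck.
- tab_top (a point): Centre of the top of the tab's grey thumb pad (28 mm in x by 30 mm in y), which moves with the tab: at the analyser's x = -80, y = 57 mm, 18 mm above the deck with the tab up, 7 mm fully down. From the pad a bar 10 mm wide runs along +x in front of the cover and blocks it, its top 8 mm above the deck when up.
- bottle: Bystander: white bottle with a blue cap, 54 mm across, 120 mm tall; origin at the centre of its underside.
- beaker: Bystander: open glass beaker, 66 mm across, 80 mm tall; origin at the centre of its underside.
- tipbox: Bystander: blue and white pipette-tip box, 85 x 120 mm, 65 mm tall; origin at the centre of its underside.
- jar: Bystander: white jar with a blue cap, 60 mm across, 75 mm tall; origin at the centre of its underside.
Mind the look-alikes: they are no part of the job. What is meant by the cover is not turquoise, and is the larger of those in its own colour.

How it is judged (in metres and radians):
On the way, in this order (a step that is already met when the one before it is completed fails the run):
1. the snap tab is pressed down past its release point while the cover is still on its seat (value of joint tab above 0.0085 m and y of cover in the frame of analyser below 0.012 m), for 0.1 s.
2. the cover is pushed along the deck until the filter is uncovered (y of each of cover_back_left, cover_back_right in the frame of analyser above 0.033 m), for 0.2 s.
At the end, for the whole second after the job is handed in: The tab is down (past 8 mm); both back corners of the cover are beyond the filter's far edge (more than 33 mm along the analyser's +y); the cover lies flat on the deck (underside 76 to 85 mm above the bench, tilt below 0.06 rad, no more than 40 mm to either side) and at rest (all of step 2 and value of joint tab above 0.008 m and x of cover in the frame of analyser between -0.04 and 0.04 m and z of cover in the frame of analyser between 0.076 and 0.085 m and angle between cover's own z axis and vertical below 0.06 rad and linear speed of cover below 0.01 m/s); the robot touches nothing.
It fails at once if the cover is lifted more than 12 mm off the deck or tipped (z of cover in the frame of analyser above 0.092 m or angle between cover's own z axis and vertical above 0.25 rad).
It fails at once if the cover is forced over the raised tab (value of joint tab below 0.007 m and y of cover in the frame of analyser above 0.012 m).
It fails at once if a bystander is moved more than 20 mm or tipped over (distance of any of bottle, beaker, tipbox, jar from where it was at the start of the episode above 0.02 m or angle between any of bottle, beaker, tipbox, jar's own z axis and vertical above 0.3 rad).
It also fails if it takes over 42 s, if anything falls off the work surface, if the arm or the gripper's body presses on something with over 40 N, if the wrist force passes 120 N, or if a joint passes its speed limit or range.

## Working session

There is one attempt and no reset: what is moved stays moved. The work goes in short steps, each a Python script; the robot and the scene stay as the last script left them, time stands still between calls to the robot, and variables do not carry over. Pictures are saved under pics/ and viewed, at most 10 in all, crops included, and the job is handed in when it is done.

```bash
mkdir -p pics; ls
python3 - <<'E'
from plant import *
import cv2,numpy as np,pickle
for n in("scene","top"):
    f=grab_frame(n); cv2.imwrite(f"pics/{n}0.png",f["color"]); pickle.dump(f,open(f"{n}0.pkl","wb"))
    print(n,f["K"].tolist(),np.round(f["eye"],3),np.round(f["orientation"],3).tolist(),(f["depth"]>0).mean(),[k for k in f])
s=read_state();print(s["clock"],s["tcp_pos"],np.round(s["tcp_rot"],3).tolist(),s["finger_gap"])
E
```

```text
pics
scene [[433.49705016661983, 0.0, 318.1769272317491], [0.0, 433.49705016661983, 234.9248647166358], [0.0, 0.0, 1.0]] [ 0.963 -0.219  0.797] [[0.551, -0.68, 0.484], [0.834, 0.46, -0.304], [-0.016, 0.571, 0.821]] 0.995849609375 ['color', 'depth', 'K', 'eye', 'orientation']
top [[476.83254352042667, 0.0, 309.9607177368897], [0.0, 476.83254352042667, 240.65882423195436], [0.0, 0.0, 1.0]] [0.462 0.031 0.926] [[0.027, 0.992, -0.124], [-1.0, 0.026, -0.009], [-0.006, 0.125, 0.992]] 0.9958854166666666 ['color', 'depth', 'K', 'eye', 'orientation']
0.1 [ 0.24490035 -0.57436757  0.24668413] [[0.92, 0.392, -0.0], [0.392, -0.92, 0.002], [0.0, -0.002, -1.0]] 0.08678055792913125
```

View pics/top0.png

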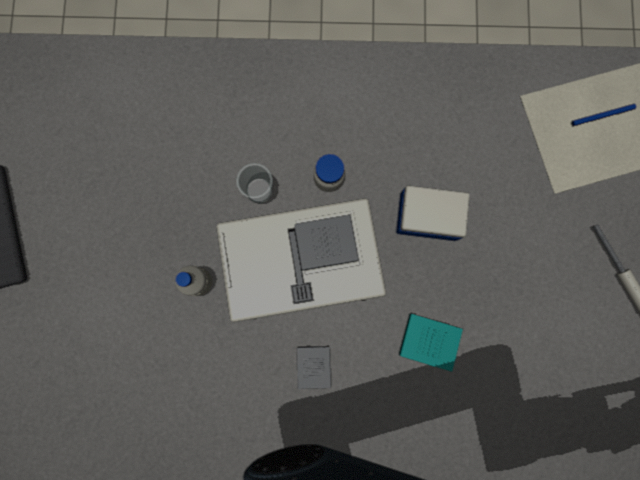

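View pics/scene0.png

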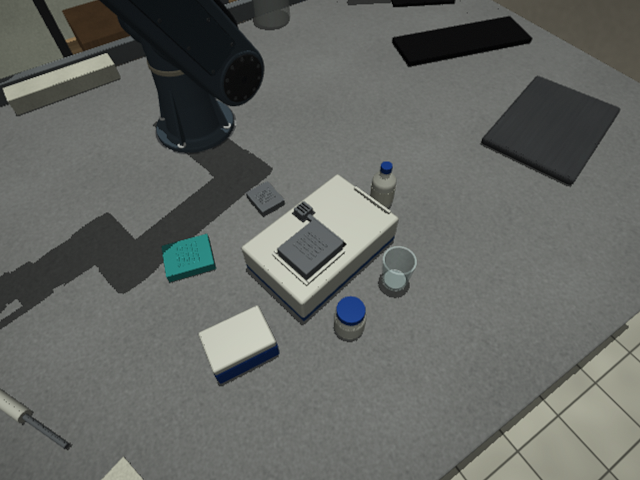

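The large grey ribbed block on the deck, at top (327,243) and scene (312,248), is the cover. The small grey block on the bench at top (314,367) and the turquoise one at top (432,341) are look-alikes. The tab pad is at top (302,293), the stop rib at top (228,260). Now I'll measure the analyser's pose and take a close crop.

```bash
cat > h.py <<'E'
import numpy as np,cv2
def ray(f,uv,z):
    uv=np.atleast_2d(np.asarray(uv,float));K=f["K"]
    d=np.c_[(uv[:,0]-K[0,2])/K[0,0],-(uv[:,1]-K[1,2])/K[1,1],-np.ones(len(uv))]@np.asarray(f["orientation"]).T
    e=np.asarray(f["eye"]);return e+d*((z-e[2])/d[:,2])[:,None]
def world(f):
    v,u=np.indices(f["depth"].shape);K=f["K"];d=f["depth"]
    p=np.stack([(u-K[0,2])/K[0,0]*d,-(v-K[1,2])/K[1,1]*d,-d],-1)
    return p@np.asarray(f["orientation"]).T+np.asarray(f["eye"])
E
python3 - <<'E'
import pickle,numpy as np,cv2
from h import *
for n,roi in(("top",(200,185,400,335)),("scene",(230,165,410,325))):
    f=pickle.load(open(n+"0.pkl","rb"));w=world(f);z=w[...,2]
    R=np.zeros(z.shape,bool);R[roi[1]:roi[3],roi[0]:roi[2]]=1
    def rect(m,h):
        m=cv2.morphologyEx(m.astype(np.uint8),cv2.MORPH_OPEN,np.ones((2,2)))
        c=max(cv2.findContours(m,cv2.RETR_EXTERNAL,cv2.CHAIN_APPROX_NONE)[0],key=cv2.contourArea)[:,0]
        p=ray(f,c,h)[:,:2];return cv2.minAreaRect((p*1000).astype(np.float32))
    b=f["color"].max(-1)
    print(n,"deckz",np.median(z[R&(b>150)]),"deck",rect(R&(z>.07)&(z<.12),.08),"coverz",np.median(z[R&(z>.095)]),"cover",rect(R&(z>.095)&(b<140),.104))
    m=R&(z>.087)&(b<140);print(np.unique(np.round(z[m],3),return_counts=True))
f=pickle.load(open("top0.pkl","rb"))
cv2.imwrite("pics/crop.png",cv2.resize(f["color"][190:330,210:400],None,fx=4,fy=4,interpolation=2))
E
```

```text
top deckz 0.08023066495577647 deck ((533.2927856445312, 55.122467041015625), (178.66151428222656, 277.9713134765625), 11.261953353881836) coverz 0.1040477104005671 cover ((562.1696166992188, 10.449211120605469), (82.21133422851562, 99.7465591430664), 11.325472831726074)
(array([0.087, 0.088, 0.089, 0.09 , 0.091, 0.092, 0.093, 0.094, 0.095,
       0.096, 0.097, 0.098, 0.099, 0.1  , 0.101, 0.102, 0.103, 0.104,
       0.105, 0.106, 0.107, 0.108, 0.109, 0.11 , 0.926]), array([ 63, 115,  71,  30,  14,   4,   6,   9,  18,  33,  72,  73,  62,
        29,  81, 270, 505, 720, 620, 322, 115,  34,   3,   1,  81]))
scene deckz 0.08083980593000195 deck ((542.979736328125, 55.86560821533203), (181.54476928710938, 282.91607666015625), 11.131553649902344) coverz 0.10483237549167013 cover ((570.9525146484375, 10.913955688476562), (85.20182800292969, 103.21711730957031), 11.852887153625488)
(array([0.087, 0.088, 0.089, 0.09 , 0.091, 0.092, 0.093, 0.094, 0.095,
       0.096, 0.097, 0.098, 0.099, 0.1  , 0.101, 0.102, 0.103, 0.104,
       0.105, 0.106, 0.107, 0.108, 0.109, 0.11 , 0.111, 0.112, 0.113,
       0.114, 0.115, 0.116, 0.117, 0.118, 0.119, 0.12 , 0.121, 0.122,
       0.123, 0.124, 0.797]), array([ 33,  70,  62,  35,  33,  29,  38,  33,  28,  39,  49,  53,  72,
        54,  24,  69, 182, 439, 577, 410, 161,  44,   6,   5,   6,   4,
         1,   4,   7,   3,   1,   4,  10,  11,  18,   5,   4,   2,  67]))
```

View pics/crop.png

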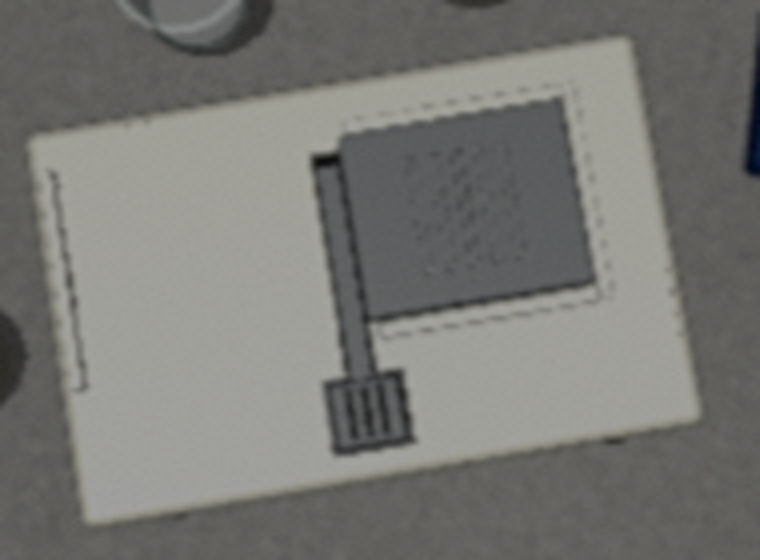

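The crop confirms the choice: cover centre at crop (468,208), bar in front of it (340,260), pad at (370,410). The two views' origins differ by about 9 mm in x, so I'll settle that with the wrist camera on the way.

```bash
cat >> h.py <<'E'
a=np.radians(11.25);XA=np.array([np.cos(a),np.sin(a),0]);YA=np.array([-np.sin(a),np.cos(a),0]);Z=np.array([0,0,1.])
def Rt(s): y=s*XA; return np.c_[np.cross(y,-Z),y,-Z]
E
python3 - <<'E'
from plant import *
from h import *
O=np.array([.566,.010,0])
P=O-.02*XA+.03*YA+[0,0,.32]
for s in(1,-1): print(s,inverse_kinematics(P,Rt(s)))
s=min((1,-1),key=lambda s:abs(inverse_kinematics(P,Rt(s))[5]))
movep(P,Rt(s));grasp(5);dwell(.3)
st=read_state();f=grab_frame("wrist")
T=np.asarray(f["T_tool_cam"]);R=np.asarray(st["tcp_rot"])
f["orientation"]=R@T[:3,:3];f["eye"]=np.asarray(st["tcp_pos"])+R@T[:3,3]
import pickle;pickle.dump(f,open("w.pkl","wb"));cv2.imwrite("pics/w.png",f["color"])
w=world(f);z=w[...,2]
print(s,st["clock"],st["tcp_pos"],st["finger_gap"],f["eye"],"deck",np.median(z[(f["color"].min(-1)>130)&(z>.05)]))
E
```

```text
1 [-8.06445105e+00  1.91333802e+01  8.88153767e+01 -2.54444375e-14
  7.20512431e+01 -1.93144511e+01]
-1 [-8.06445105e+00  1.91333802e+01  8.88153767e+01 -2.54444375e-14
  7.20512431e+01  1.60685549e+02]
1 4.35 [0.54052495 0.03551625 0.32001007] 0.0003565028456130994 [0.52483201 0.11663691 0.45734146] deck 0.08028399807624981
```

View pics/w.png

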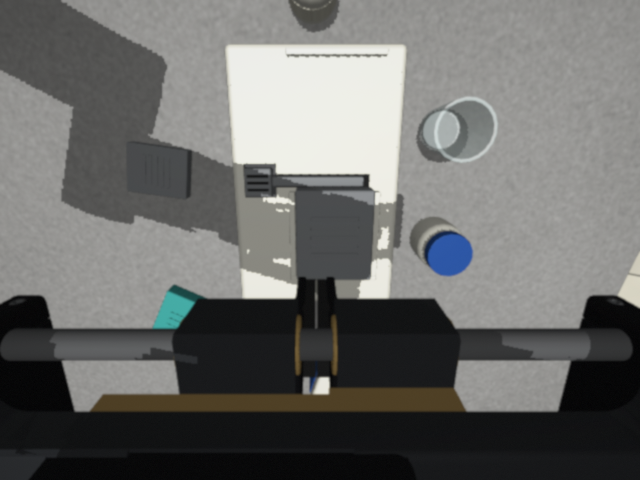

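The wrist view shows the deck's far corners at (228,46) and (405,46), the stop rib at (338,54), the pad at (259,180) and the cover at (335,233).

Run:
```python
import pickle
from h import *
f=pickle.load(open("w.pkl","rb"));w=world(f);z=w[...,2];b=f["color"].max(-1)
def rect(roi,m,h):
    R=np.zeros(z.shape,np.uint8);R[roi[1]:roi[3],roi[0]:roi[2]]=1
    c=max(cv2.findContours(R*m.astype(np.uint8),cv2.RETR_EXTERNAL,cv2.CHAIN_APPROX_NONE)[0],key=cv2.contourArea)[:,0]
    return cv2.minAreaRect((ray(f,c,h)[:,:2]*1000).astype(np.float32))
print("cover",rect((280,175,390,285),(z>.095)&(z<.115),.104))
r=rect((242,155,276,205),(z>.088)&(z<.115),.0975);print("pad",r, "z",np.median(z[170:192,250:268]))
E2=rect((220,40,410,110),(z>.07)&(z<.12),.08);print("deck far part",E2,cv2.boxPoints(E2).tolist())
for nm,o in(("top",(.5624,.010)),("scene",(.5724,.0107))):
    o=np.array([*o,0]);print(nm,"pred pad",o-.08*XA+.057*YA,"far corners",o-.11*XA+.19*YA,o+.07*XA+.19*YA)
```

```text
cover ((564.6980590820312, 12.78079605102539), (81.5868911743164, 99.79317474365234), 11.326882362365723)
pad ((478.3068542480469, 51.91753387451172), (32.02485656738281, 29.869651794433594), 11.325634956359863) z 0.09810161856981864
deck far part ((514.8064575195312, 162.95468139648438), (177.30795288085938, 59.00115966796875), 11.322251319885254) [[422.0860595703125, 174.47596740722656], [433.6695556640625, 116.62306213378906], [607.52685546875, 151.4333953857422], [595.943359375, 209.2863006591797]]
top pred pad [0.47281703 0.05029754 0.        ] far corners [0.41744646 0.17488927 0.        ] [0.59398781 0.21000553 0.        ]
scene pred pad [0.48281703 0.05099754 0.        ] far corners [0.42744646 0.17558927 0.        ] [0.60398781 0.21070553 0.        ]
```

Wrist and top agree to about 3 mm. Origin is taken as (0.5655, 0.011). Pressing the tab.

Run:
```python
from plant import *
from h import *
O=np.array([.5655,.011,0]);R=Rt(1)
P=O-.08*XA+.057*YA
movep(P+[0,0,.165],R);move_linear(P+[0,0,.128],rate=.1)
r=move_linear(P+[0,0,.106],rate=.02,stop_force=15)
s=read_state();print(r,"tip z",s["tcp_pos"][2]-.025,s["ft_force"],s["clock"])
dwell(.2);move_linear(P+[0,0,.165],rate=.1)
f=grab_frame("wrist");cv2.imwrite("pics/w2.png",f["color"])
B=O-.078*YA
movep(B+[0,0,.20],R)
s=read_state();f=grab_frame("scene");cv2.imwrite("pics/s2.png",cv2.resize(f["color"][160:330,220:430],None,fx=3.5,fy=3.5));w=world(f)
import pickle;pickle.dump(f,open("s2.pkl","wb"))
q=w[195:225,285:320];print("pad z (scene) max",np.round(np.percentile(q[...,2],[90,95,99]),4),read_state()["clock"])
```

```text
True tip z 0.08735364692997 [-1.31241693 -0.41379123  7.16538429] 6.4167
pad z (scene) max [0.2873 0.2885 0.3081] 8.075
```

View pics/s2.png

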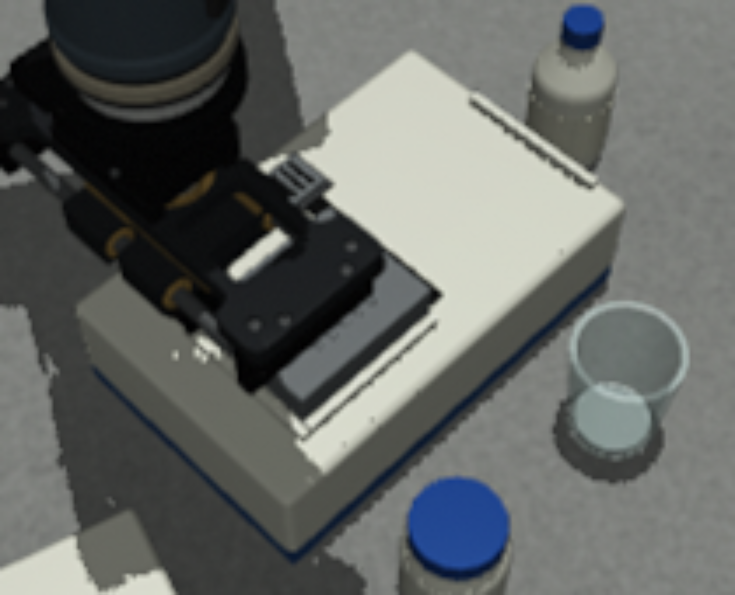

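The fingertips stopped at 87.4 mm against 87 mm for fully down. The picture shows the pad low at (300,180) and the bar no longer standing in front of the cover at (435,295). Pushing now.

Run:
```python
from plant import *
from h import *
import pickle
O=np.array([.5655,.011,0]);h=np.array([0,0,.1155])
print(move_linear(O-.078*YA+h,rate=.08,stop_force=10),read_state()["tcp_pos"])
for y in(-.02,.04):
    r=move_linear(O+y*YA+h,rate=.05,stop_force=15);s=read_state();print(y,r,s["tcp_pos"],s["ft_force"],s["clock"])
    if r: break
move_linear(O+(y-.025)*YA+h,rate=.08);move_linear(O+(y-.025)*YA+[0,0,.22],rate=.15)
movep(O-.14*YA+[0,0,.30],Rt(1));dwell(.3)
for n in("top","scene"):
    f=grab_frame(n);pickle.dump(f,open(n+"3.pkl","wb"));cv2.imwrite(f"pics/{n}3.png",cv2.resize(f["color"][160:340,190:420],None,fx=3,fy=3));
print(read_state()["clock"])
```

```text
False [ 0.58115709 -0.06564921  0.11604068]
-0.02 False [ 0.56912334 -0.00856805  0.11531821] [ 0.47055173  0.52975879 -0.10880095] 10.5917
0.04 False [0.55781451 0.05004597 0.11557281] [ 0.24137871 -0.05073418  0.72578635] 11.9417
14.3917
```

View pics/top3.png

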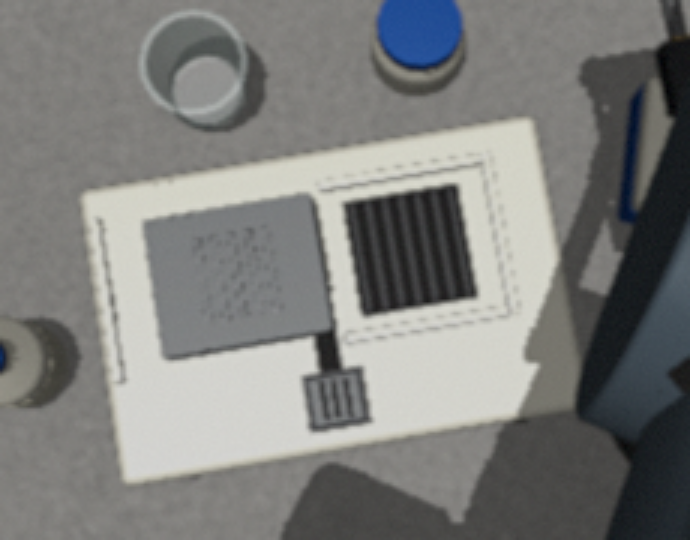

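View pics/scene3.png

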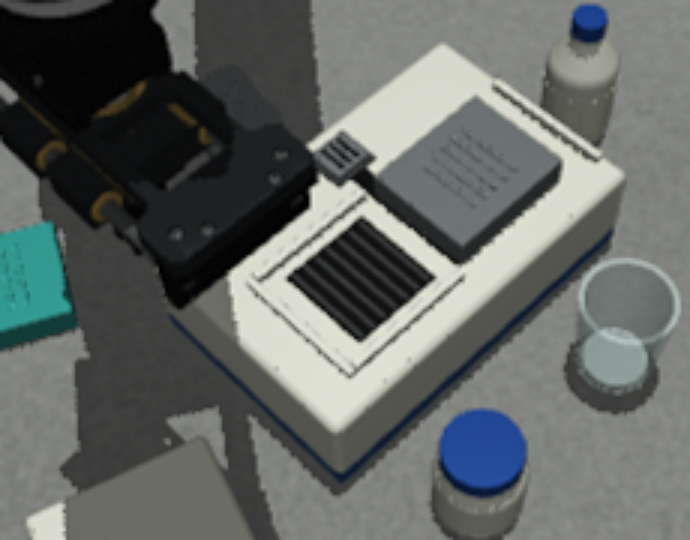

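Both views show the filter fully uncovered (top3 (412,250)), the cover flat and straight against the lowered bar's far side (top3 (238,275)), and the bystanders in place. One numeric check, then hand in.

Run:
```python
from plant import *
from h import *
import pickle
f=pickle.load(open("top3.pkl","rb"));w=world(f);z=w[...,2]
m=np.zeros(z.shape,np.uint8);m[215:285,230:303]=1
m*=((z>.095)&(z<.115)).astype(np.uint8)
c=max(cv2.findContours(m,0,1)[0],key=cv2.contourArea)[:,0]
r=cv2.minAreaRect((ray(f,c,.104)[:,:2]*1000).astype(np.float32))
o=np.array([.5625,.0105]);B=cv2.boxPoints(r)/1000-o
print(r,np.round(B@YA[:2],4),np.round(B@XA[:2],4),"z",np.median(z[m>0]))
if np.sort(B@YA[:2])[0]>.038: print(hand_in())
```

```text
((544.4144287109375, 110.68901062011719), (82.2209243774414, 99.89163208007812), 11.234074592590332) [0.1517 0.0519 0.0518 0.1517] [-0.0393 -0.0393  0.0429  0.0429] z 0.10428399436749308
the job is handed in; nothing more can be done
None
```

I pressed the tab fully down, pushed the cover until its back edge was about 52 mm along the deck (33 mm needed), left it lying flat with the filter fully uncovered, and handed the job in; no verdict came back.

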